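# Zero the weigh deck, stack and square the test tiles, weigh and store

### The job

Weigh the glaze test tiles that lie on the table as one batch. With the deck still empty press the white key (wake), then the yellow key (zero); next lay every tile on the weigh deck in one flat stack, long sides along the deck's long side, and tap the stack until all edges sit flush against the deck's wall and its two posts; only then, with the stack still flush, press the blue key (weigh) and lastly the green key (store). Push each key fully down by itself and let it come up before the next, leave the stack squared, and do not disturb the vial, the eraser or the loupe.

Things in the scene. Friction and masses are not known exactly. Their poses are not given: they have to be found in the camera images.
- key_white (a joint): travel of the round white spring key, m: 0 = released, 0.006 = fully down (pressed straight down, about 4 N; springs back when let go). The keys are 28 mm across, stand in a 2 x 2 pattern 54 mm apart on a fixed grey console 116 mm square and 24 mm high, and which colour is in which place varies
- key_white_top (a point): centre of the top face of the white key
- key_yellow (a joint): travel of the round yellow spring key, m: 0 = released, 0.006 = fully down (pressed straight down, about 4 N; springs back when let go). The keys are 28 mm across, stand in a 2 x 2 pattern 54 mm apart on a fixed grey console 116 mm square and 24 mm high, and which colour is in which place varies
- key_yellow_top (a point): centre of the top face of the yellow key
- key_blue (a joint): travel of the round blue spring key, m: 0 = released, 0.006 = fully down (pressed straight down, about 4 N; springs back when let go). The keys are 28 mm across, stand in a 2 x 2 pattern 54 mm apart on a fixed grey console 116 mm square and 24 mm high, and which colour is in which place varies
- key_blue_top (a point): centre of the top face of the blue key
- key_green (a joint): travel of the round green spring key, m: 0 = released, 0.006 = fully down (pressed straight down, about 4 N; springs back when let go). The keys are 28 mm across, stand in a 2 x 2 pattern 54 mm apart on a fixed grey console 116 mm square and 24 mm high, and which colour is in which place varies
- key_green_top (a point): centre of the top face of the green key
- deck_corner (a point): inner corner of the weigh deck's fences, on the deck's top surface, 18 mm above the table. Frame: x toward the steel wall, y toward the two posts, z up. The wall's inner face and the posts' inner faces pass through this point. A flush tile has its long side along x and its centre at x = -30, y = -22 mm; tiles are pushed home toward +x and +y
- deck: fixed aluminium-topped weigh deck, 118 (x) x 98 (y) x 18 mm, origin under its middle; axes as deck_corner, which lies at x 40, y 30, z 18 mm. At its +x side a steel wall 52 mm long; at its +y side two steel posts, 12 mm wide, with a 36 mm gap between them, across from the middle of a flush tile, for a finger. All are 8 mm thick and 50 mm tall above the deck. Its -x and -y sides are open
- tile_1_c (a point): centre (half-way up) of test tile 1: a flat terracotta tile glazed white with a blue band, 60 mm along its x, 44 mm along its y, 8 mm thick, 42 g, loose. All tiles are alike, either face may be up; absent in some runs
- tile_2_c (a point): centre (half-way up) of test tile 2: a flat terracotta tile glazed white with a blue band, 60 mm along its x, 44 mm along its y, 8 mm thick, 42 g, loose. All tiles are alike, either face may be up; absent in some runs
- tile_3_c (a point): centre (half-way up) of test tile 3: a flat terracotta tile glazed white with a blue band, 60 mm along its x, 44 mm along its y, 8 mm thick, 42 g, loose. All tiles are alike, either face may be up; absent in some runs
- tile_4_c (a point): centre (half-way up) of test tile 4: a flat terracotta tile glazed white with a blue band, 60 mm along its x, 44 mm along its y, 8 mm thick, 42 g, loose. All tiles are alike, either face may be up; absent in some runs
- tile_5_c (a point): centre (half-way up) of test tile 5: a flat terracotta tile glazed white with a blue band, 60 mm along its x, 44 mm along its y, 8 mm thick, 42 g, loose. All tiles are alike, either face may be up; absent in some runs
- vial_c (a point): centre of a loose sample vial with blue cap, 28 mm across, 52 mm tall: a bystander
- eraser_c (a point): centre of a loose blue-and-white eraser, 20 x 46 x 12 mm: a bystander
- loupe_c (a point): centre of a loose black stand loupe, 38 mm across, 20 mm tall: a bystander
There are look-alikes about, which are no part of the job. Leave any purple look-alike of the part that bears tile_5_c alone.

How it is judged (in metres and radians):
On the way, in this order (a step that is already met when the one before it is completed fails the run):
1. white key pressed down alone, deck empty (value of joint key_white above 0.004 m and value of joint each of key_yellow, key_blue, key_green below 0.002 m and horizontal distance between each of tile_1_c, tile_2_c, tile_3_c, tile_4_c, tile_5_c and deck_corner above 0.085 m), for 0.1 s.
2. yellow key pressed down alone, deck empty (value of joint key_yellow above 0.004 m and value of joint each of key_white, key_blue, key_green below 0.002 m and horizontal distance between each of tile_1_c, tile_2_c, tile_3_c, tile_4_c, tile_5_c and deck_corner above 0.085 m), for 0.1 s.
3. all tiles in one flat stack on the deck, flush with the wall and the posts (x of tile_1_c in the frame of deck_corner between -0.0335 and -0.027 m and y of tile_1_c in the frame of deck_corner between -0.0255 and -0.019 m and z of tile_1_c in the frame of deck_corner between 0 and 0.042 m and angle between the x axis of each of tile_1_c, tile_2_c, tile_3_c, tile_4_c, tile_5_c and the x axis of deck_corner, either way round below 0.09 rad and angle between the z axis of each of tile_1_c, tile_2_c, tile_3_c, tile_4_c, tile_5_c and the z axis of deck_corner, either way round below 0.1 rad and x of tile_2_c in the frame of deck_corner between -0.0335 and -0.027 m and y of tile_2_c in the frame of deck_corner between -0.0255 and -0.019 m and z of tile_2_c in the frame of deck_corner between 0 and 0.042 m and x of tile_3_c in the frame of deck_corner between -0.0335 and -0.027 m and y of tile_3_c in the frame of deck_corner between -0.0255 and -0.019 m and z of tile_3_c in the frame of deck_corner between 0 and 0.042 m and x of tile_4_c in the frame of deck_corner between -0.0335 and -0.027 m and y of tile_4_c in the frame of deck_corner between -0.0255 and -0.019 m and z of tile_4_c in the frame of deck_corner between 0 and 0.042 m and x of tile_5_c in the frame of deck_corner between -0.0335 and -0.027 m and y of tile_5_c in the frame of deck_corner between -0.0255 and -0.019 m and z of tile_5_c in the frame of deck_corner between 0 and 0.042 m and linear speed of each of tile_1, tile_2, tile_3, tile_4, tile_5 below 0.01 m/s), for 0.3 s.
4. blue key pressed down alone, stack still flush (value of joint key_blue above 0.004 m and value of joint each of key_white, key_yellow, key_green below 0.002 m and x of tile_1_c in the frame of deck_corner between -0.0335 and -0.027 m and y of tile_1_c in the frame of deck_corner between -0.0255 and -0.019 m and z of tile_1_c in the frame of deck_corner between 0 and 0.042 m and angle between the x axis of each of tile_1_c, tile_2_c, tile_3_c, tile_4_c, tile_5_c and the x axis of deck_corner, either way round below 0.09 rad and angle between the z axis of each of tile_1_c, tile_2_c, tile_3_c, tile_4_c, tile_5_c and the z axis of deck_corner, either way round below 0.1 rad and x of tile_2_c in the frame of deck_corner between -0.0335 and -0.027 m and y of tile_2_c in the frame of deck_corner between -0.0255 and -0.019 m and z of tile_2_c in the frame of deck_corner between 0 and 0.042 m and x of tile_3_c in the frame of deck_corner between -0.0335 and -0.027 m and y of tile_3_c in the frame of deck_corner between -0.0255 and -0.019 m and z of tile_3_c in the frame of deck_corner between 0 and 0.042 m and x of tile_4_c in the frame of deck_corner between -0.0335 and -0.027 m and y of tile_4_c in the frame of deck_corner between -0.0255 and -0.019 m and z of tile_4_c in the frame of deck_corner between 0 and 0.042 m and x of tile_5_c in the frame of deck_corner between -0.0335 and -0.027 m and y of tile_5_c in the frame of deck_corner between -0.0255 and -0.019 m and z of tile_5_c in the frame of deck_corner between 0 and 0.042 m), for 0.1 s.
5. green key pressed down alone, stack still flush (value of joint key_green above 0.004 m and value of joint each of key_white, key_yellow, key_blue below 0.002 m and x of tile_1_c in the frame of deck_corner between -0.0335 and -0.027 m and y of tile_1_c in the frame of deck_corner between -0.0255 and -0.019 m and z of tile_1_c in the frame of deck_corner between 0 and 0.042 m and angle between the x axis of each of tile_1_c, tile_2_c, tile_3_c, tile_4_c, tile_5_c and the x axis of deck_corner, either way round below 0.09 rad and angle between the z axis of each of tile_1_c, tile_2_c, tile_3_c, tile_4_c, tile_5_c and the z axis of deck_corner, either way round below 0.1 rad and x of tile_2_c in the frame of deck_corner between -0.0335 and -0.027 m and y of tile_2_c in the frame of deck_corner between -0.0255 and -0.019 m and z of tile_2_c in the frame of deck_corner between 0 and 0.042 m and x of tile_3_c in the frame of deck_corner between -0.0335 and -0.027 m and y of tile_3_c in the frame of deck_corner between -0.0255 and -0.019 m and z of tile_3_c in the frame of deck_corner between 0 and 0.042 m and x of tile_4_c in the frame of deck_corner between -0.0335 and -0.027 m and y of tile_4_c in the frame of deck_corner between -0.0255 and -0.019 m and z of tile_4_c in the frame of deck_corner between 0 and 0.042 m and x of tile_5_c in the frame of deck_corner between -0.0335 and -0.027 m and y of tile_5_c in the frame of deck_corner between -0.0255 and -0.019 m and z of tile_5_c in the frame of deck_corner between 0 and 0.042 m), for 0.1 s.
At the end, for the whole second after the job is handed in: Every tile present lies flat in one stack on the deck, its edges within about 3 mm of the wall and of the posts and square to them within 5 degrees, at rest, and all keys are up (all of step 3 and value of joint each of key_white, key_yellow, key_blue, key_green below 0.002 m); the robot touches nothing.
It fails at once if the blue or the green key is pressed by the robot before any tile is on the deck (((value of joint key_blue above 0.003 m and contact force between the fingers and key_blue above 0.5 N) or (value of joint key_green above 0.003 m and contact force between the fingers and key_green above 0.5 N)) and horizontal distance between each of tile_1_c, tile_2_c, tile_3_c, tile_4_c, tile_5_c and deck_corner above 0.085 m).
It fails at once if the vial is moved more than 30 mm or tipped over (distance of vial_c from where it was at the start of the episode above 0.03 m or angle between vial_c's own z axis and vertical above 0.7 rad).
It fails at once if the eraser is moved more than 30 mm or tipped over (distance of eraser_c from where it was at the start of the episode above 0.03 m or angle between eraser_c's own z axis and vertical above 0.7 rad).
It fails at once if the loupe is moved more than 30 mm or tipped over (distance of loupe_c from where it was at the start of the episode above 0.03 m or angle between loupe_c's own z axis and vertical above 0.7 rad).
Of tile_1, tile_2, tile_3, tile_4, tile_5 only 3 to 5 are there at a start; the rules pass over those that are not, and their reading is None.
At some moment in a run one of tile_1, tile_2, tile_3, tile_4, tile_5 may be knocked a few centimetres aside while the robot is not near it.
Once in a run the grip may slacken for a moment while it holds something.
It also fails if it takes over 210 s, if anything falls off the work surface, if the arm or the gripper's body presses on something with over 40 N, if the wrist force passes 120 N, or if a joint passes its speed limit or range.

### The arm

A 6-joint arm with a two-finger parallel gripper is mounted at the origin on the work surface; the furniture and walls round the work are solid. World frame = base frame: x ahead of the robot, y to its left, z up, the work surface at z = 0. Lengths are in mm, angles in rad, forces in N, time in s.
With the tool pointing down it reaches from about 325 to 775 mm from the base axis. Payload 9.3 kg.
Tool frame: the origin (TCP) lies midway between the tips of the shut fingers; the grasp point (between the pads) lies 19 mm behind it (arm.pinch_z is the distance from the TCP to the grasp point, in mm); y points along the fingers, z is the direction in which the jaws open and shut, and the axes are right-handed (so a half turn about y gives the same grasp; the last joint's range is limited). The gripper opens to 85 mm and grips with 20 to 120 N. Pads are 22 mm wide; open, the fingers measure 114 mm over their backs; the gripper's body (76 mm by 85 mm) begins 54 mm behind the grasp point. The pads swing forward as they close: fully open they stand 13 mm farther back than shut.
Start: joints at [1.168, 0.259, 0.021, 1.334, 0, 1.418], TCP at [135.967, 532.926, 231.279] pointing down, gripper open.
Joint ranges: [-3.04, 3.04], [-0.91, 1.82], [-1.04, 1.36], [-1.92, 1.95], [-1.52, 1.45], [-3.14, 3.14]. Speed limits (rad/s): [2.22, 2.22, 2.79, 3.14, 3.14, 3.14].

### API

Orientations are given as a rotation vector (axis times angle).
In Python, from rig import sensors, vision, arm gives the robot as it stands. The module is installed in compiled form; this text tells all that it offers.
- The arm moves only by the tool apply_moves, never from a script. Its argument "rows" is one flat list of numbers, 5 for each row, row after row: the shift along the tool's x, y, z in mm, then the turn about the tool's y in degrees, then the opening, from 0 (shut) to 1 (fully open). In form: [x, y, z, roll, hand, x, y, z, roll, hand, ...]. A call has 1 to 12 rows; each row is the pose to reach, as a shift and turn from the pose commanded when the call began, along the tool's axes at that moment; what a row does not reach only later rows make up. A row lasts 1/10 s, in which the tool goes at most 50 mm and 8.59 degrees, less where a joint would pass 70% of its speed; a pose out of reach is approached as far as the arm can. A call with a gripper value outside its range is refused whole. The fingers move at their own pace and stop on an object; "force" is the grip in N (left out, the last holds). Time passes only in rows, so rows that repeat a pose let the fingers close. It gives the time, the measured TCP pose, the force and the opening at its end, in the units of the state.
- sensors.sense(): the state, without advancing time (a new reading comes with each control period).
- vision.snapshot(name): name is "scene" or "top" or "wrist"; returns a dict with "img" (384x512x3 uint8, red, green, blue), "camera_matrix" (3x3 intrinsics, pixels), "world_from_camera" (4x4, takes a point from camera to world coordinates). Camera axes: x right, y up, looking along -z (the intrinsics and any distortion apply to the point x, -y, -z); pixel columns grow to the right and rows downward; lengths in mm; the calibration is good to about 2 mm. A picture is of the moment at which its call begins. There is no depth.
- arm.finish_job(): hands the job in, once; it reports no verdict.
The state is a dict: "clock": time; "joint_pos": joint angles; "joint_velocities": joint speeds; "effort": joint torques, N m; "tool_pos": TCP position; "tool_rot": TCP orientation; "force": force on the tool from outside, world axes, zero at the start; "moment": the same for the moment, N m; "opening": finger opening in mm.
Only numpy, scipy, OpenCV 4.12 (cv2) and the standard library are available. Lean on these libraries where they do the work, as an engineer would, in place of code of your own. Each camera call takes 0.05 s, during which the arm holds its last target. There are 200 camera calls.

## Working session

There is one attempt and no reset: what is moved stays moved. The work goes in short steps, Python scripts to look and compute and a tool call to move; the robot and the scene stay as the last step left them, time stands still between calls to the robot, and variables do not carry over. Pictures are saved under pics/ and viewed, about 12 in all and at most 16, crops included, and the job is handed in when it is done.

Besides the shell and the picture viewer there is one more tool, called as name(argument=value, ...) on one line, values as JSON. apply_moves: Moves the arm, as the interface text tells. Its arguments: {"type":"object","properties":{"rows":{"type":"array"},"force":{"type":"number"}},"required":["rows"]}

```bash
mkdir -p pics
cat > h.py <<'E'
from rig import sensors, vision, arm
import numpy as np, cv2
from scipy.spatial.transform import Rotation as R
def snap(n,f,crop=None,scale=1):
    s=vision.snapshot(n); im=s["img"][:,:,::-1]
    np.savez(f"pics/{f}.npz",K=s["camera_matrix"],T=s["world_from_camera"],img=s["img"])
    if crop: x0,y0,x1,y1=crop; im=im[y0:y1,x0:x1]
    if scale!=1: im=cv2.resize(im,None,fx=scale,fy=scale,interpolation=cv2.INTER_CUBIC)
    cv2.imwrite(f"pics/{f}.png",im); return s
def p2w(f,uv,z):
    d=np.load(f"pics/{f}.npz");K,T=d["K"],d["T"]
    out=[]
    for u,v in np.atleast_2d(uv):
        r=np.linalg.inv(K)@[u,v,1]; r=T[:3,:3]@np.array([r[0],-r[1],-r[2]]); o=T[:3,3]
        out.append(o+r*(z-o[2])/r[2])
    return np.array(out)
def w2p(f,P):
    d=np.load(f"pics/{f}.npz");K,T=d["K"],d["T"]
    c=(np.atleast_2d(P)-T[:3,3])@T[:3,:3]; q=(K@np.c_[c[:,0],-c[:,1],-c[:,2]].T).T
    return q[:,:2]/q[:,2:]
E
python3 - <<'E'
from h import *
np.set_printoptions(precision=2,suppress=True)
s=sensors.sense(); print(s); print(R.from_rotvec(s["tool_rot"]).as_matrix(),arm.pinch_z)
for n in("top","scene"):
    q=snap(n,n+"0",scale=1.56); print(n,q["world_from_camera"],q["camera_matrix"])
E
```

```text
{'clock': 0.0, 'joint_pos': array([1.17, 0.26, 0.02, 1.33, 0.  , 1.42]), 'joint_velocities': array([ 0., -0.,  0., -0.,  0.,  0.]), 'effort': array([ -0.  , -55.56,  34.45,   0.01,  -0.  ,  -0.  ]), 'tool_pos': array([135.85, 532.65, 230.67]), 'tool_rot': array([-1.56,  0.2 , -0.2 ]), 'force': array([ 0.05,  0.55, -0.45]), 'moment': array([-0.  , -0.01,  0.06]), 'opening': 85.78842362510095}
[[ 0.97 -0.    0.25]
 [-0.25 -0.    0.97]
 [-0.   -1.   -0.  ]] 18.700000000000003
top [[  0.12   0.97  -0.2  387.18]
 [ -0.99   0.12  -0.02 -22.82]
 [  0.     0.2    0.98 896.2 ]
 [  0.     0.     0.     1.  ]] [[347.47   0.   253.86]
 [  0.   347.47 194.3 ]
 [  0.     0.     1.  ]]
scene [[ -0.87   0.3   -0.39 208.22]
 [ -0.49  -0.53   0.69 644.37]
 [  0.     0.8    0.61 657.27]
 [  0.     0.     0.     1.  ]] [[374.81   0.   252.82]
 [  0.   374.81 187.88]
 [  0.     0.     1.  ]]
```

View pics/top0.png

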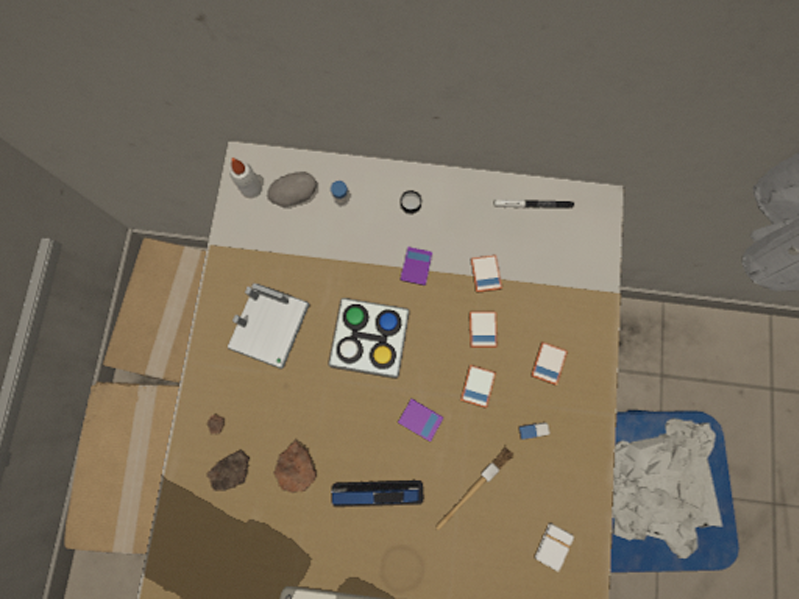

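View pics/scene0.png

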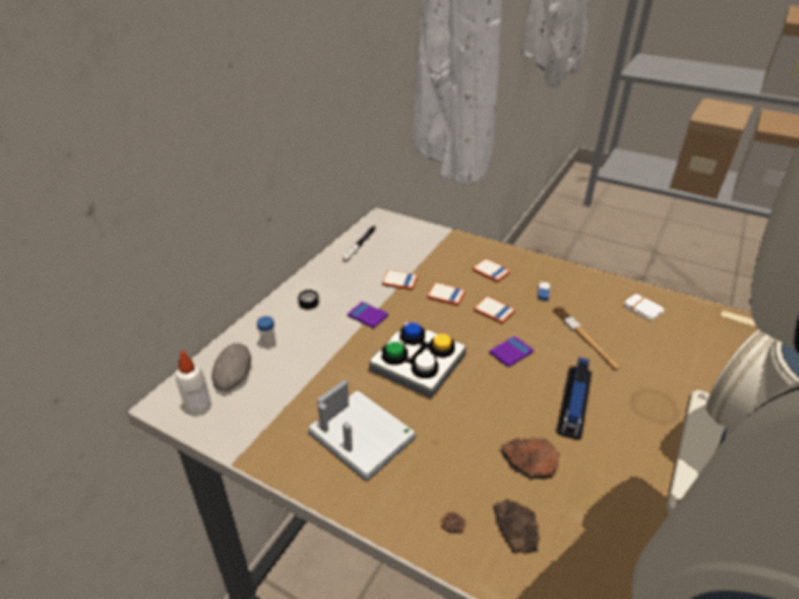

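Run:
```python
from h import *
im=np.load("pics/top0.npz")["img"][:,:,::-1]
a=cv2.resize(im[175:250,140:270],(780,450),interpolation=cv2.INTER_CUBIC)
b=cv2.resize(im[155:275,290:370],(400,600),interpolation=cv2.INTER_CUBIC)
c=cv2.resize(im[330:370,335:375],(390,390),interpolation=cv2.INTER_CUBIC)
cv2.imwrite("pics/a.png",a)
o=np.zeros((600,800,3),np.uint8);o[:,:400]=b;o[:390,405:795]=c;cv2.imwrite("pics/b.png",o)
```

```text
(no output)
```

View pics/a.png

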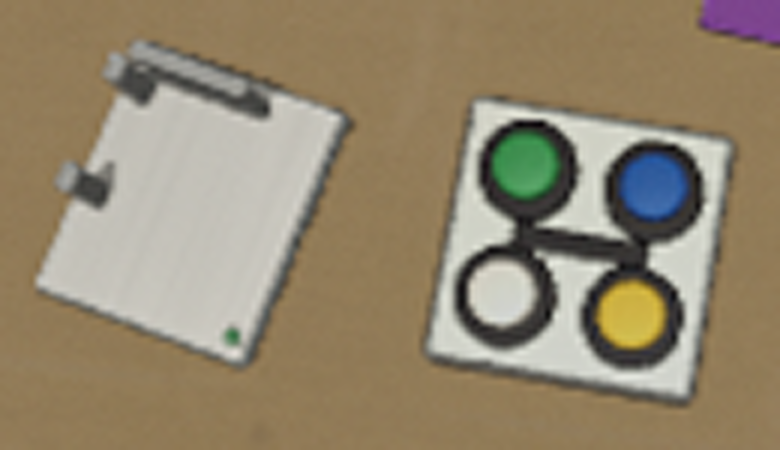

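View pics/b.png

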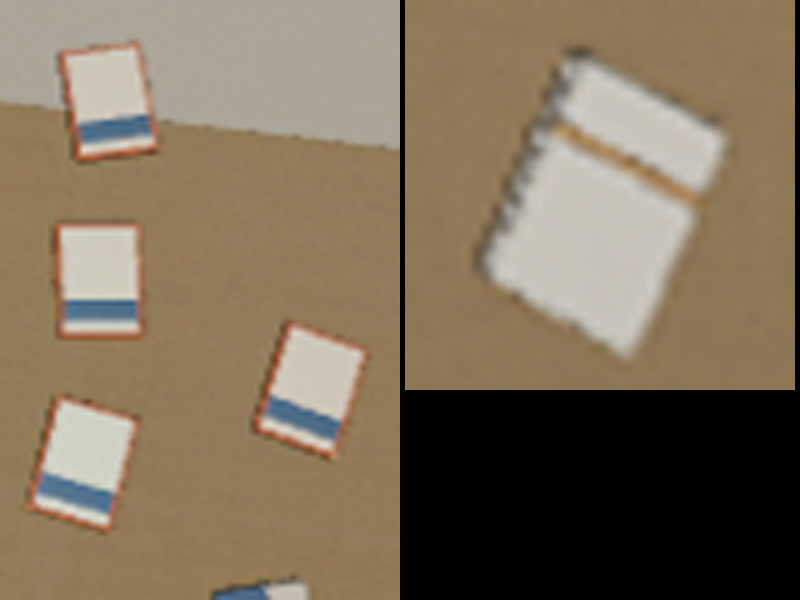

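Run:
```python
from h import *
np.set_printoptions(precision=1,suppress=True)
A=lambda l:np.array(l)/6.+[140,175]-.5+.5/6
B=lambda l:np.array(l)/5.+[290,155]-.5+.1
d=p2w("top0",A([(345,118),(243,362),(40,287)]),18)
print("deck",d,[np.linalg.norm(d[i]-d[i+1]) for i in(0,1)])
# RT=(59,-49), RB=(-59,-49), LB=(-59,49)
L=np.array([(59,-49),(-59,-49),(-59,49)],float)
c=d[:,:2]; lc=L-L.mean(0); wc=c-c.mean(0)
th=np.arctan2((lc[:,0]*wc[:,1]-lc[:,1]*wc[:,0]).sum(),(lc*wc).sum())
Rm=np.array([[np.cos(th),-np.sin(th)],[np.sin(th),np.cos(th)]])
t=c.mean(0)-Rm@L.mean(0)
print("deck yaw",np.degrees(th),"origin",t,"corner",t+Rm@[40,30],"flush",t+Rm@[10,8])
con=p2w("top0",A([(475,100),(733,142),(690,400),(430,355)]),24); print("console",con.mean(0),[np.linalg.norm(con[i]-con[i-1]) for i in range(4)])
for z in(30,36):
  k=p2w("top0",A([(525,164),(653,186),(503,292),(630,314)]),z);print("G B W Y",k,np.linalg.norm(k[0]-k[1]),np.linalg.norm(k[0]-k[2]))
for q in ([(60,52),(138,43),(157,150),(78,158)],[(57,226),(138,226),(141,337),(61,337)],[(288,322),(368,352),(335,457),(256,429)],[(57,396),(137,420),(110,527),(28,507)]):
  w=p2w("top0",B(q),8)[:,:2]; v=(w[0]+w[1]-w[2]-w[3]); print("tile",w.mean(0),np.degrees(np.arctan2(v[1],v[0])),np.linalg.norm(w[0]-w[1]),np.linalg.norm(w[1]-w[2]))
```

```text
deck [[548.8 141.   18. ]
 [440.2 167.4  18. ]
 [460.9 257.6  18. ]] [np.float64(111.70727541745761), np.float64(92.58671459487968)]
deck yaw -13.323269877154825 origin [506.2 200. ] corner [552. 220.] flush [517.8 205.5]
console [504.7  32.2  24. ] [np.float64(110.0550692819129), np.float64(111.76236115066781), np.float64(110.74269913795317), np.float64(110.04034309843482)]
G B W Y [[536.3  60.4  30. ]
 [533.5   5.6  30. ]
 [481.4  62.1  30. ]
 [478.8   8.4  30. ]] 54.86532651904144 54.8694937953636
G B W Y [[535.2  59.8  36. ]
 [532.5   5.4  36. ]
 [480.8  61.5  36. ]
 [478.1   8.1  36. ]] 54.485283460090926 54.489421870378045
tile [ 639.7 -148.1] 14.678514727242694 41.962986678256 58.96954831024363
tile [ 542.9 -152. ] 6.930030105837156 42.190029039397025 58.04314596468239
tile [ 500.3 -264.9] -13.024318092526604 43.133894549289856 57.056899989544036
tile [ 449.5 -152.2] -9.176587320554574 42.19778849098549 55.72675899686722
```

```bash
cat >> h.py <<'E'
def go(x,y,z,yaw=None):
    s=sensors.sense(); M=R.from_rotvec(s["tool_rot"]).as_matrix()
    cur=np.degrees(np.arctan2(M[1,2],M[0,2])); sh=M.T@(np.array([x,y,z])-s["tool_pos"])
    r=0 if yaw is None else (cur-yaw+90)%180-90
    print("shift",np.round(sh,1),"roll",round(r,2),"| now",np.round(s["tool_pos"],1),"yaw",round(cur,2),"F",np.round(s["force"],1),"open",round(s["opening"],1),"t",round(s["clock"],2))
E
python3 -c "
from h import *
go(480.8,61.5,180,90)"
```

```text
shift [ 450.7   51.1 -371.2] roll -14.31 | now [135.9 532.7 230.7] yaw 75.69 F [ 1.   0.1 -0.1] open 85.3 t 0.1
```

apply_moves(rows=[450.7, 51.1, -371.2, -14.3, 0, 450.7, 51.1, -371.2, -14.3, 0, 450.7, 51.1, -371.2, -14.3, 0, 450.7, 51.1, -371.2, -14.3, 0, 450.7, 51.1, -371.2, -14.3, 0, 450.7, 51.1, -371.2, -14.3, 0, 450.7, 51.1, -371.2, -14.3, 0, 450.7, 51.1, -371.2, -14.3, 0, 450.7, 51.1, -371.2, -14.3, 0, 450.7, 51.1, -371.2, -14.3, 0, 450.7, 51.1, -371.2, -14.3, 0, 450.7, 51.1, -371.2, -14.3, 0])

```text
clock: 1.3
tool_pos: [482.0, 59.3, 179.7]
tool_rot: [-1.571, 0.001, -0.001]
force: [-0.2, -0.1, 0.6]
opening: -0.5
```

Run:
```python
from h import *
go(480.8,61.5,75,90)
snap("wrist","w1",scale=1.56)
```

```text
shift [ -1.2 104.7   2.2] roll -0.09 | now [482.   59.3 179.7] yaw 89.91 F [-0.2 -0.1  0.6] open -0.5 t 1.3
```

View pics/w1.png

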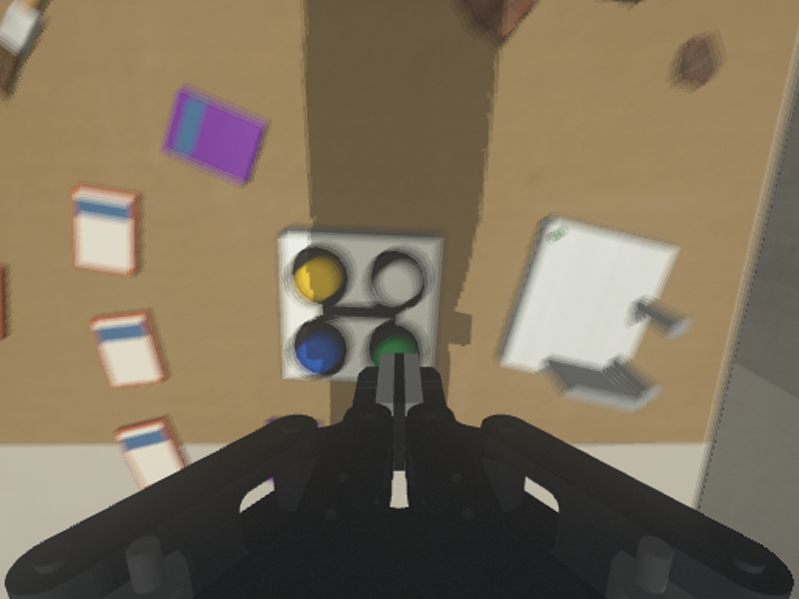

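Run:
```python
from h import *
np.set_printoptions(precision=1,suppress=True)
P=np.array([(398,279),(320,277),(319,350)])/1.56
for z in(32,38):
  k=p2w("w1",P,z);print("W Y B",k,np.linalg.norm(k[0]-k[1]),np.linalg.norm(k[2]-k[1]))
d=np.array([(553,215),(678,247),(501,360)])/1.56
q=p2w("w1",d,18);print("deck RB LB RT",q,np.linalg.norm(q[0]-q[1]),np.linalg.norm(q[0]-q[2]),np.degrees(np.arctan2(*(q[2]-q[0])[1::-1])))
v=(q[2]-q[0]);v/=np.linalg.norm(v);n=np.array([-v[1],v[0],0])
print("corner",q[0]+v*99+n*79,"from mids",(q[2]+q[0]+0)/2-v*0+v*40+n*79)
print(np.load("pics/w1.npz")["T"])
```

```text
W Y B [[482.6  57.8  32. ]
 [481.1   3.7  32. ]
 [535.8  -0.   32. ]] 54.114285730266836 54.88171339293709
W Y B [[481.1  57.8  38. ]
 [479.6   4.8  38. ]
 [533.2   1.2  38. ]] 52.99862890133945 53.75023475464804
deck RB LB RT [[440.4 165.9  18. ]
 [463.2 257.   18. ]
 [550.5 136.8  18. ]] 93.89788564967708 113.86262885471243 -14.834292055221312
corner [556.4 216.9  18. ] from mids [554.4 217.5  18. ]
[[  0.   -1.   -0.3 409.9]
 [  1.    0.    0.   58.8]
 [ -0.   -0.3   1.  323. ]
 [  0.    0.    0.    1. ]]
```

apply_moves(rows=[-0.7, 50, 0, 0, 0, -0.7, 100, 0, 0, 0, -0.7, 130, 0, 0, 0, -0.7, 136, 0, 0, 0, -0.7, 138, 0, 0, 0, -0.7, 140, 0, 0, 0, -0.7, 142, 0, 0, 0, -0.7, 142, 0, 0, 0])

```text
clock: 2.15
tool_pos: [481.0, 61.9, 40.1]
tool_rot: [-1.571, -0.002, -0.002]
force: [-4.6, -0.2, 10.1]
opening: 0.2
```

apply_moves(rows=[0, 0, 0, 0, 0, 0, 0, 0, 0, 0])

```text
clock: 2.35
tool_pos: [481.0, 61.9, 40.1]
tool_rot: [-1.571, -0.002, -0.002]
force: [-4.3, -0.2, 11.2]
opening: 0.2
```

Run:
```python
from h import *
go(481,59,40); snap("top","t1")
s=snap("scene","s1"); im=s["img"][180:300,200:330,::-1]
cv2.imwrite("pics/s1.png",cv2.resize(im,None,fx=4.5,fy=4.5,interpolation=2))
```

```text
shift [-0.   0.1 -2.9] roll 0 | now [481.   61.9  40.1] yaw 90.0 F [-4.3 -0.2 11.2] open 0.2 t 2.35
```

View pics/s1.png

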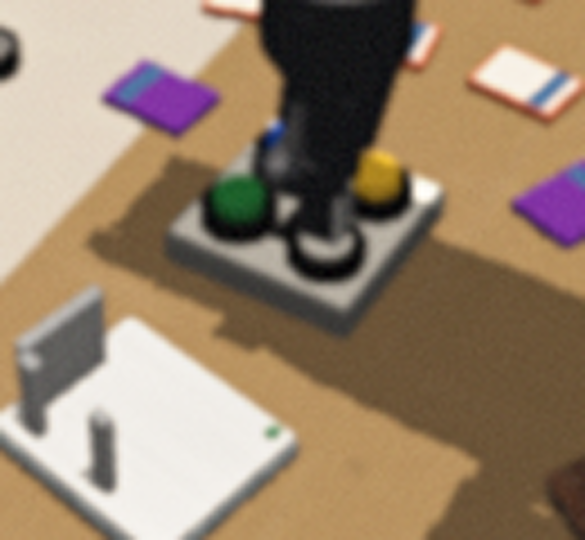

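apply_moves(rows=[0, -3, 0, 0, 0, 0, -3, 0, 0, 0])

```text
clock: 2.65
tool_pos: [481.1, 61.9, 42.6]
tool_rot: [-1.571, -0.002, -0.002]
force: [-0.1, 0.7, 2.5]
opening: -0.2
```

apply_moves(rows=[0, -3, 0, 0, 0, 0, -3, 0, 0, 0])

```text
clock: 2.85
tool_pos: [481.0, 61.9, 44.9]
tool_rot: [-1.571, -0.001, -0.002]
force: [1.3, 0.6, 1.3]
opening: 0.2
```

```bash
python3 -c "
from h import *
go(478,7,75,90)"
```

```text
shift [ -2.9 -30.1 -54.9] roll -0.01 | now [481.   61.9  44.9] yaw 89.99 F [1.3 0.6 1.3] open 0.2 t 2.85
```

apply_moves(rows=[0, -30, 0, 0, 0, 0, -30, 0, 0, 0, -3, -30, -35, 0, 0, -3, -30, -55, 0, 0, -3, -30, -55, 0, 0, -3, -10, -55, 0, 0, -3, -3, -55, 0, 0, -3, 0, -55, 0, 0, -3, 3, -55, 0, 0, -3, 6, -55, 0, 0, -3, 6, -55, 0, 0, -3, 6, -55, 0, 0])

```text
clock: 4.05
tool_pos: [477.0, 7.2, 39.9]
tool_rot: [-1.571, -0.001, -0.0]
force: [-9.1, 1.1, 23.4]
opening: -0.5
```

apply_moves(rows=[0, 0, 0, 0, 0, 0, 0, 0, 0, 0])

```text
clock: 4.25
tool_pos: [477.0, 7.2, 39.9]
tool_rot: [-1.571, -0.001, -0.0]
force: [-9.0, 0.9, 22.8]
opening: 0.0
```

```bash
python3 -c "
from h import *
go(545,-170,200,90)"
```

```text
shift [  68.1 -160.1 -177.3] roll 0.02 | now [477.    7.2  39.9] yaw 90.02 F [-9.   0.9 22.8] open 0.0 t 4.25
```

apply_moves(rows=[0, -50, 0, 0, 0, 0, -100, 0, 0, 0, 20, -160, -50, 0, 0.7, 40, -160, -100, 0, 0.7, 68, -160, -150, 0, 0.7, 68, -160, -177, 0, 0.7, 68, -160, -177, 0, 0.7, 68, -160, -177, 0, 0.7, 68, -160, -177, 0, 0.7, 68, -160, -177, 0, 0.7])

```text
clock: 5.25
tool_pos: [544.8, -168.6, 198.4]
tool_rot: [-1.571, -0.001, 0.001]
force: [-0.4, -0.3, -0.4]
opening: 59.7
```

Run:
```python
from h import *
go(449.5,-152,80,81)
snap("wrist","w2",scale=1.56)
```

```text
shift [-95.3 118.4  16.7] roll 9.07 | now [ 544.8 -168.6  198.4] yaw 90.07 F [-0.4 -0.3 -0.4] open 59.7 t 5.25
```

View pics/w2.png

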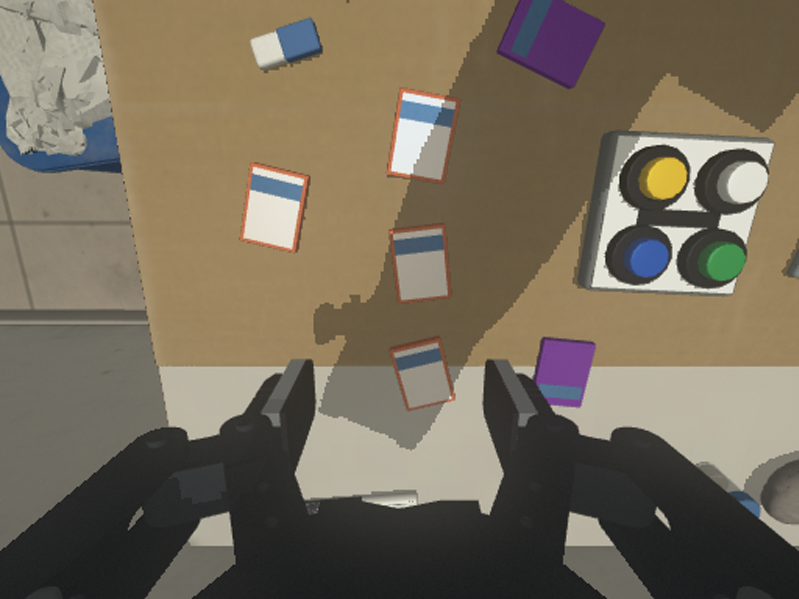

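Run:
```python
from h import *
np.set_printoptions(precision=1,suppress=True)
for n,q in dict(t4=[(402,88),(461,100),(440,182),(387,176)],t3=[(251,163),(309,178),(296,251),(240,239)],t2=[(389,231),(444,224),(451,297),(399,302)],t1=[(390,350),(438,338),(455,398),(408,410)]).items():
  w=p2w("w2",np.array(q)/1.5625,7)[:,:2]; v=(w[2]+w[3]-w[0]-w[1]); print(n,w.mean(0),np.degrees(np.arctan2(v[1],v[0])),np.linalg.norm(w[0]-w[1]),np.linalg.norm(w[1]-w[2]))
print(p2w("w2",np.array([(642,258),(662,178),(743,183),(725,262)])/1.5625,46))
```

```text
t4 [ 450.2 -152.9] -11.900631697110713 42.68369624603846 57.92628693623146
t3 [ 501.  -265.1] -13.830960359299393 43.597616208304316 56.67376299337023
t2 [ 544.2 -152.7] 7.423350279957847 42.63878265967007 58.923675726559395
t1 [ 640.  -149.6] 15.672949874529815 41.33463431959071 58.0227446174212
[[531.3  -1.3  46. ]
 [477.8   3.4  46. ]
 [481.   57.4  46. ]
 [534.1  56.9  46. ]]
```

apply_moves(rows=[-40, 40, 8, 5, 0.7, -80, 80, 16, 10.5, 0.7, -94.8, 120, 16, 10.5, 0.7, -94.8, 150, 16, 10.5, 0.7, -94.8, 170, 16, 10.5, 0.7, -94.8, 182, 16, 10.5, 0.7, -94.8, 190, 16, 10.5, 0.7, -94.8, 194, 16, 10.5, 0.7, -94.8, 197, 16, 10.5, 0.7, -94.8, 199, 16, 10.5, 0.7, -94.8, 199, 16, 10.5, 0.7])

```text
clock: 6.4
tool_pos: [450.5, -154.2, -0.6]
tool_rot: [-1.566, 0.144, -0.144]
force: [1.3, -0.3, -0.2]
opening: 59.9
```

Run:
```python
from h import *
go(450,-152.5,-1,79.5)
snap("wrist","w3",scale=1.56)
```

```text
shift [-0.8  0.4  1.6] roll -0.01 | now [ 450.5 -154.2   -0.6] yaw 79.49 F [ 1.3 -0.3 -0.2] open 59.9 t 6.4
```

View pics/w3.png

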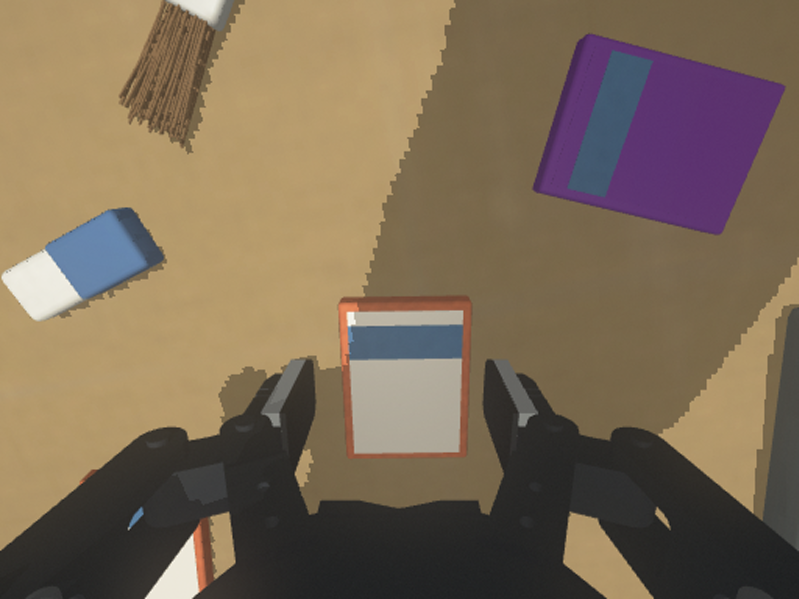

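apply_moves(rows=[0, 0, 1.6, 0, 0.35, 0, 0, 1.6, 0, 0.35, 0, 0, 1.6, 0, 0.35, 0, 0, 1.6, 0, 0.35, 0, 0, 1.6, 0, 0.35], force=60)

```text
clock: 6.95
tool_pos: [450.9, -152.6, -0.1]
tool_rot: [-1.566, 0.143, -0.145]
force: [-2.0, 1.0, 8.1]
opening: 41.9
```

apply_moves(rows=[0, 0, 0, 0, 0.6, 0, -3, 0, 0, 0.6, 0, -3, 0, 0, 0.35, 0, -3, 0, 0, 0.35, 0, -3, 0, 0, 0.35, 0, -3, 0, 0, 0.35, 0, -3, 0, 0, 0.35])

```text
clock: 7.65
tool_pos: [450.8, -152.7, 3.1]
tool_rot: [-1.566, 0.143, -0.145]
force: [-2.5, 1.8, 13.1]
opening: 41.2
```

apply_moves(rows=[0, -10, 0, 0, 0.35, 0, -50, 0, 0, 0.35, 0, -100, 0, 0, 0.35, 0, -150, 0, 0, 0.35, 0, -150, 0, 0, 0.35, 0, -150, 0, 0, 0.35])

```text
clock: 8.25
tool_pos: [451.1, -152.9, 153.6]
tool_rot: [-1.567, 0.142, -0.146]
force: [0.0, 1.4, -0.8]
opening: 41.3
```

Run:
```python
from h import *
go(500,190,150,75.5)
snap("wrist","w4",scale=1.56)
```

```text
shift [-14.5   3.3 346. ] roll 3.99 | now [ 451.1 -152.9  153.6] yaw 79.49 F [ 0.   1.4 -0.8] open 41.3 t 8.25
```

View pics/w4.png

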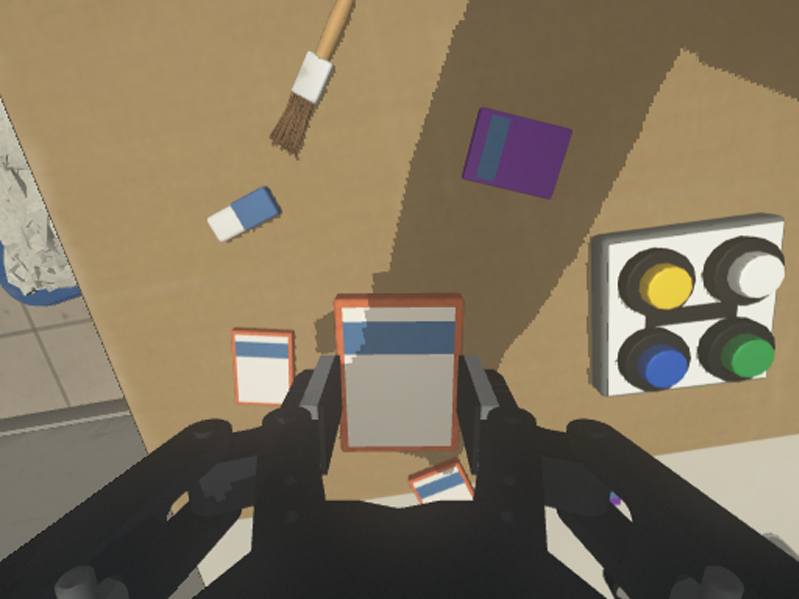

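Run:
```python
from h import *
np.set_printoptions(precision=1,suppress=True)
q=p2w("w4",np.array([(341,307),(457,307),(458,450),(345,450)])/1.5625,158.5)
s=sensors.sense();M=R.from_rotvec(s["tool_rot"]).as_matrix()
print((q-s["tool_pos"])@M, ((q-s["tool_pos"])@M).mean(0))
go(560,185,170,75.5)
```

```text
[[-27.1  -6.2 -20.6]
 [-27.1  -6.2  18.3]
 [ 28.9  -6.2  20.8]
 [ 28.9  -6.2 -21.4]] [ 0.9 -6.2 -0.7]
shift [ 46.1 -17.7 351.8] roll 3.99 | now [ 450.5 -152.5  152.3] yaw 79.49 F [-0.8 -0.1 -0.8] open 41.0 t 8.3
```

apply_moves(rows=[46, -18, 50, 4, 0.35, 46, -18, 100, 4, 0.35, 46, -18, 150, 4, 0.35, 46, -18, 200, 4, 0.35, 46, -18, 250, 4, 0.35, 46, -18, 300, 4, 0.35, 46, -18, 340, 4, 0.35, 46, -18, 352, 4, 0.35, 46, -18, 352, 4, 0.35, 46, -18, 352, 4, 0.35, 46, -18, 352, 4, 0.35, 46, -18, 352, 4, 0.35])

```text
clock: 9.5
tool_pos: [560.0, 183.7, 170.1]
tool_rot: [-1.562, 0.201, -0.2]
force: [-0.2, -0.6, -0.5]
opening: 40.8
```

Run:
```python
from h import *
go(560,185,170,75.5)
snap("wrist","w5",scale=1.56)
```

```text
shift [-0.4  0.1  1.3] roll -0.12 | now [560.  183.7 170.1] yaw 75.38 F [-0.2 -0.6 -0.5] open 40.8 t 9.5
```

View pics/w5.png

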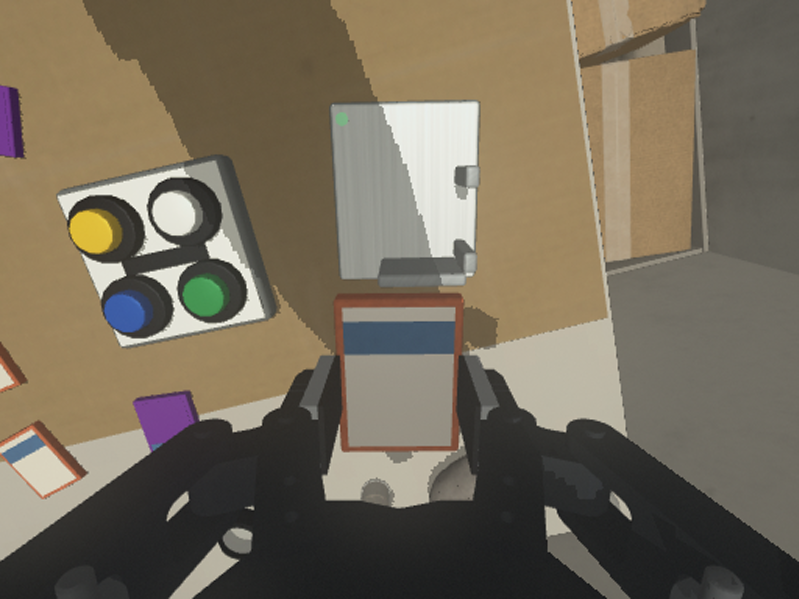

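```bash
cat >> h.py <<'E'
def fit(L,c):
    L=np.array(L,float);c=np.array(c)[:,:2];lc=L-L.mean(0); wc=c-c.mean(0)
    th=np.arctan2((lc[:,0]*wc[:,1]-lc[:,1]*wc[:,0]).sum(),(lc*wc).sum())
    Rm=np.array([[np.cos(th),-np.sin(th)],[np.sin(th),np.cos(th)]]); t=c.mean(0)-Rm@L.mean(0)
    return np.degrees(th),t,Rm
E
python3 - <<'E'
from h import *
np.set_printoptions(precision=1,suppress=True)
d=p2w("w5",np.array([(332,104),(479,101),(341,279)])/1.5625,18)
th,t,Rm=fit([(-59,-49),(-59,49),(59,-49)],d)
print(d,np.linalg.norm(d[0]-d[1]),np.linalg.norm(d[0]-d[2]),th,t,"corner",t+Rm@[40,30],"flush",t+Rm@[10,8])
# predicted pixels of wall, posts
def px(l,z): return w2p("w5",[[*(t+Rm@np.array(l)),z]])[0]*1.5625
for n,l in dict(wallin_R=(40,30),wallin_L=(40,-22),postin_a=(34,30),postin_b=(22,30),p2a=(-14,30),p2b=(-2,30),p2bo=(-2,38)).items(): print(n,px(l,18),px(l,68))
E
```

```text
[[441.  170.   18. ]
 [462.7 259.8  18. ]
 [551.  142.5  18. ]] 92.42277837702929 113.42421980018672 -13.585029337006715 [507.9 202. ] corner [553.8 221.8] flush [519.5 207.4]
wallin_R [451.8 254.6] [461.7 270.8]
wallin_L [376.7 256. ] [372.3 272.4]
postin_a [452. 246.] [461.9 260.6]
postin_b [452.2 228.5] [462.4 239.9]
p2a [453.1 173.4] [463.9 174.2]
p2b [452.8 192.2] [463.4 196.7]
p2bo [464.8 192. ] [477.8 196.4]
```

```bash
python3 -c "
from h import *
go(508,190,22,76.4)"
```

```text
shift [-52.  148.2  -7.1] roll -1.02 | now [560.1 183.8 170.2] yaw 75.38 F [ 0.4  0.  -0.2] open 41.4 t 9.55
```

apply_moves(rows=[-30, 0, -7, -1, 0.35, -52, 0, -7, -1, 0.35, -52, 40, -7, -1, 0.35, -52, 80, -7, -1, 0.35, -52, 110, -7, -1, 0.35, -52, 130, -7, -1, 0.35, -52, 140, -7, -1, 0.35, -52, 144, -7, -1, 0.35, -52, 146, -7, -1, 0.35, -52, 148, -7, -1, 0.35, -52, 148.5, -7, -1, 0.35, -52, 148.5, -7, -1, 0.35])

```text
clock: 10.75
tool_pos: [508.3, 191.5, 22.2]
tool_rot: [-1.563, 0.184, -0.186]
force: [-0.5, 0.3, 0.0]
opening: 41.1
```

```bash
python3 -c "
from h import *
go(508,190,22,76.4)"
```

```text
shift [ 0.1  0.2 -1.5] roll 0.09 | now [508.3 191.5  22.2] yaw 76.49 F [-0.5  0.3  0. ] open 41.1 t 10.75
```

apply_moves(rows=[0, 1, 0, 0, 0.35, 0, 1.5, 0, 0, 0.35, 0, 1.5, 0, 0, 0.65, 0, 1.5, 0, 0, 0.65, 0, -5, 0, 0, 0.65, 0, -50, 0, 0, 0.65, 0, -100, 0, 0, 0.65, 0, -130, 0, 0, 0.65, 0, -130, 0, 0, 0.65])

```text
clock: 11.65
tool_pos: [510.0, 191.9, 156.6]
tool_rot: [-1.56, 0.179, -0.191]
force: [1.1, -0.2, -0.5]
opening: 55.8
```

Run:
```python
from h import *
snap("wrist","w6",scale=1.56)
go(544,-152.5,100,97.4)
```

```text
shift [ 114.1   54.  -326.5] roll -20.91 | now [509.1 191.6 154.1] yaw 76.49 F [-0.4 -0.4  0.2] open 55.4 t 11.7
```

View pics/w6.png

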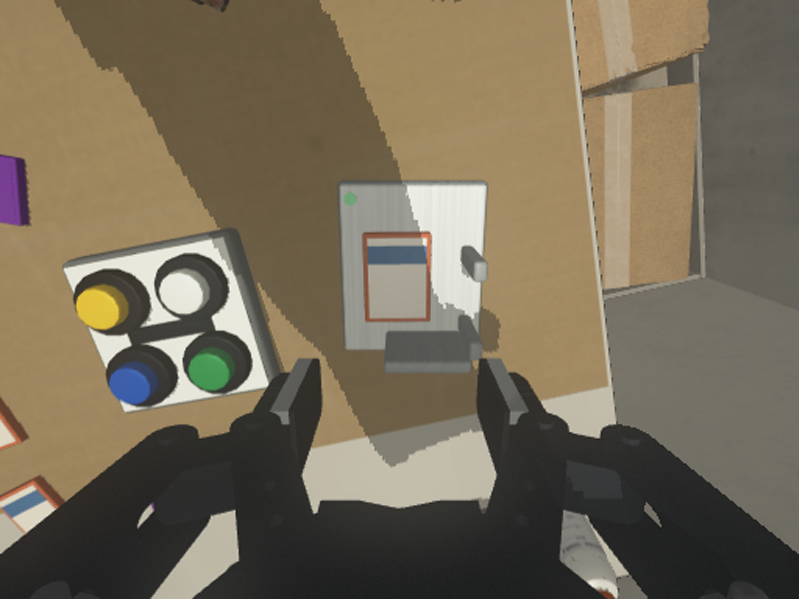

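```bash
cat >> h.py <<'E'
def chk(f):
    snap("top",f); a=np.load("pics/top0.npz")["img"].astype(int); b=np.load(f"pics/{f}.npz")["img"].astype(int)
    for n,p in dict(t1=(640,-149),t2=(544,-152.5),t3=(501,-265)).items():
        u,v=w2p("top0",[[*p,8]])[0].astype(int); print(n,np.median(np.abs(a-b)[v-14:v+15,u-12:u+13]),np.abs(a-b)[v-14:v+15,u-12:u+13].max(2).mean().round(1))
E
python3 -c "
from h import *
chk('t2')
go(544,-152.5,100,97.4)"
```

```text
t1 12.0 12.7
t2 12.0 12.5
t3 12.0 12.6
shift [ 115.1   52.3 -326.1] roll -20.91 | now [508.2 191.4 152.4] yaw 76.49 F [-1.1  0.3 -1. ] open 55.2 t 11.75
```

apply_moves(rows=[20, 0, -50, -4, 0.65, 40, 0, -100, -8, 0.65, 60, 0, -150, -12, 0.65, 80, 0, -200, -16, 0.65, 100, 0, -250, -20.9, 0.65, 115, 0, -300, -20.9, 0.65, 115, 20, -326, -20.9, 0.65, 115, 60, -326, -20.9, 0.65, 115, 90, -326, -20.9, 0.65, 115, 110, -326, -20.9, 0.65, 115, 120, -326, -20.9, 0.65, 115, 120, -326, -20.9, 0.65])

```text
clock: 12.95
tool_pos: [542.5, -151.9, 29.8]
tool_rot: [-1.567, -0.099, 0.104]
force: [0.8, -0.6, 1.0]
opening: 55.2
```

```bash
python3 -c "
from h import *
go(544,-152.5,2.5,97.4)"
```

```text
shift [ 1.5 27.3 -0.8] roll -0.01 | now [ 542.5 -151.9   29.8] yaw 97.39 F [ 0.8 -0.6  1. ] open 55.2 t 12.95
```

apply_moves(rows=[1, 15, -0.8, 0, 0.65, 1, 22, -0.8, 0, 0.65, 1, 26.5, -0.8, 0, 0.65, 1, 26.5, -0.8, 0, 0.35, 1, 26.5, -0.8, 0, 0.35, 1, 26.5, -0.8, 0, 0.35, 1, 26.5, -0.8, 0, 0.35, 1, 26.5, -0.8, 0, 0.35, 1, 16, -0.8, 0, 0.35, 1, -20, -0.8, 0, 0.35, 1, -70, -0.8, 0, 0.35, 1, -120, -0.8, 0, 0.35])

```text
clock: 14.15
tool_pos: [544.3, -153.0, 153.9]
tool_rot: [-1.568, -0.101, 0.102]
force: [1.2, -1.5, -0.1]
opening: 30.2
```

```bash
python3 -c "
from h import *
go(508,190,60,76.4)
snap('wrist','w7',scale=1.56)"
```

```text
shift [  8.2  94.  344.8] roll 20.98 | now [ 544.3 -153.   153.9] yaw 97.38 F [ 1.2 -1.5 -0.1] open 30.2 t 14.15
```

View pics/w7.png

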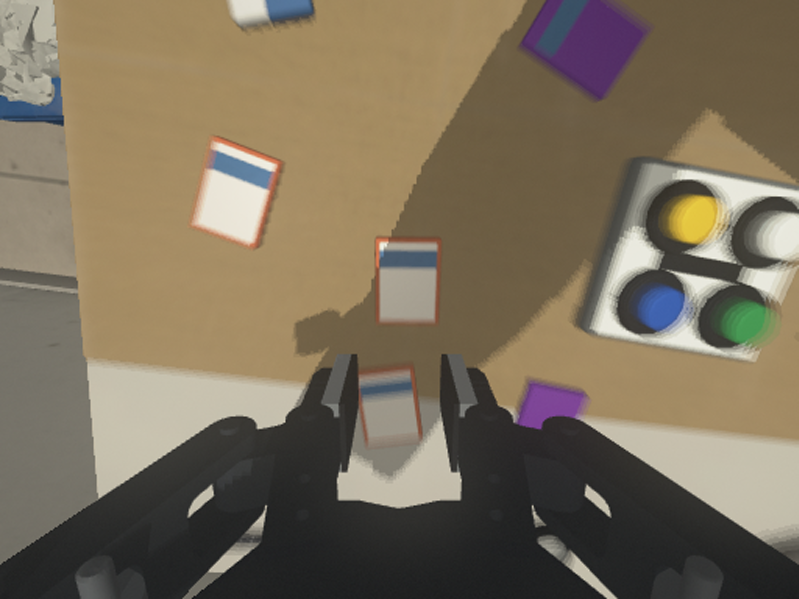

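Run:
```python
from h import *
np.set_printoptions(precision=1,suppress=True)
for q in([(376,238),(440,238),(439,323),(377,323)],[(211,137),(282,160),(258,248),(191,225)]):
  w=p2w("w7",np.array(q)/1.5625,7)[:,:2]; v=(w[2]+w[3]-w[0]-w[1]); print(w.mean(0),np.degrees(np.arctan2(v[1],v[0])),np.linalg.norm(w[0]-w[1]),np.linalg.norm(w[1]-w[2]))
go(544,-152,-1,97.5)
```

```text
[ 545.5 -147.8] 7.650503846257647 43.04205777230641 60.64619419537363
[ 501.1 -267.6] -12.675261764902148 45.90184446457507 60.42974702407988
shift [ -4.3 163.7   3.5] roll -0.1 | now [ 547.1 -154.2  162.7] yaw 97.4 F [ 1.5 -1.3  6.6] open 29.7 t 14.2
```

apply_moves(rows=[0, 0, 0, 0, 0.65, 0, 40, 0, 0, 0.65, 0, 80, 0, 0, 0.65, 0, 110, 0, 0, 0.65, 0, 120, 0, 0, 0.65, 0, 120, 0, 0, 0.65, 0, 120, 0, 0, 0.65])

```text
clock: 14.9
tool_pos: [545.3, -153.4, 32.7]
tool_rot: [-1.569, -0.102, 0.101]
force: [0.1, 0.7, 1.1]
opening: 55.2
```

```bash
python3 -c "
from h import *
go(544,-151.5,-1,97.5)"
```

```text
shift [-1.1 33.7  2.1] roll -0.11 | now [ 545.3 -153.4   32.7] yaw 97.39 F [0.1 0.7 1.1] open 55.2 t 14.9
```

apply_moves(rows=[-1, 15, 2, 0, 0.65, -1, 25, 2, 0, 0.65, -1, 30, 2, 0, 0.65, -1, 33.5, 2, 0, 0.65, -1, 33.5, 2, 0, 0.65, -1, 33.5, 2, 0, 0.35, -1, 33.5, 2, 0, 0.35, -1, 33.5, 2, 0, 0.35, -1, 33.5, 2, 0, 0.35, -1, 33.5, 2, 0, 0.35, -1, 33.5, 2, 0, 0.35])

```text
clock: 16.0
tool_pos: [543.8, -151.4, -1.0]
tool_rot: [-1.569, -0.102, 0.101]
force: [-1.9, 0.8, 5.6]
opening: 42.0
```

apply_moves(rows=[0, -6, 0, 0, 0.35, 0, -30, 0, 0, 0.35, 0, -70, 0, 0, 0.35, 0, -100, 0, 0, 0.35, 0, -100, 0, 0, 0.35, 0, -100, 0, 0, 0.35])

```text
clock: 16.6
tool_pos: [543.7, -151.4, 98.9]
tool_rot: [-1.569, -0.102, 0.1]
force: [-0.8, 0.2, -1.2]
opening: 42.0
```

```bash
python3 -c "
from h import *
go(508,190,60,76.4)
snap('wrist','w8')"
```

```text
shift [  8.4  38.6 343.2] roll 20.99 | now [ 543.7 -151.4   98.9] yaw 97.39 F [-0.8  0.2 -1.2] open 42.0 t 16.6
```

apply_moves(rows=[2, 0, 50, 4, 0.35, 3, 0, 100, 8, 0.35, 4, 0, 150, 12, 0.35, 6, 0, 200, 16, 0.35, 8, 0, 250, 21, 0.35, 8, 0, 300, 21, 0.35, 8, 0, 335, 21, 0.35, 8.7, 20, 344.7, 21, 0.35, 8.7, 38, 344.7, 21, 0.35, 8.7, 38, 344.7, 21, 0.35, 8.7, 38, 344.7, 21, 0.35])

```text
clock: 17.75
tool_pos: [507.2, 191.4, 59.4]
tool_rot: [-1.564, 0.188, -0.185]
force: [0.4, -0.3, -0.1]
opening: 42.6
```

Run:
```python
from h import *
for f in("w4","w8"):
    im=np.load(f"pics/{f}.npz")["img"].astype(int); c=im[185:300,252:258].mean(1); m=(c[:,0]-c[:,2]>60)&(c[:,0]-c[:,1]>50)
    print(f,np.where(m)[0]+185)
go(508.3,191.5,27,76.4)
```

```text
w4 [192 193 194 195 287 288]
w8 [199 200 201 202 203 295 296]
shift [ 1.1 32.4  0.4] roll -0.02 | now [507.2 191.4  59.4] yaw 76.38 F [ 0.4 -0.3 -0.1] open 42.6 t 17.75
```

apply_moves(rows=[-1.5, 15, 0.4, 0, 0.35, -1.5, 26, 0.4, 0, 0.35, -1.5, 31, 0.4, 0, 0.35, -1.5, 33, 0.4, 0, 0.35, -1.5, 34.3, 0.4, 0, 0.35, -1.5, 34.3, 0.4, 0, 0.35, -1.5, 34.3, 0.4, 0, 0.45, -1.5, 34.3, 0.4, 0, 0.65, -1.5, 34.3, 0.4, 0, 0.65])

```text
clock: 18.65
tool_pos: [506.6, 192.5, 26.1]
tool_rot: [-1.563, 0.186, -0.187]
force: [0.1, 0.2, -0.8]
opening: 55.5
```

apply_moves(rows=[0, -10, 0, 0, 0.65, 0, -50, 0, 0, 0.65, 0, -90, 0, 0, 0.65, 0, -120, 0, 0, 0.65, 0, -120, 0, 0, 0.65, 0, -120, 0, 0, 0.65])

```text
clock: 19.25
tool_pos: [506.7, 192.5, 147.0]
tool_rot: [-1.562, 0.185, -0.188]
force: [-0.4, 0.6, 0.2]
opening: 55.2
```

Run:
```python
from h import *
chk("t3")
go(501,-265,100,76.8)
snap("wrist","w9",scale=1.56)
```

```text
t1 12.0 12.8
t2 23.0 47.2
t3 12.0 12.7
shift [ 102.6   45.9 -445.8] roll -0.41 | now [506.2 192.4 145.9] yaw 76.39 F [ 0.7 -0.7 -0.3] open 55.4 t 19.3
```

View pics/w9.png

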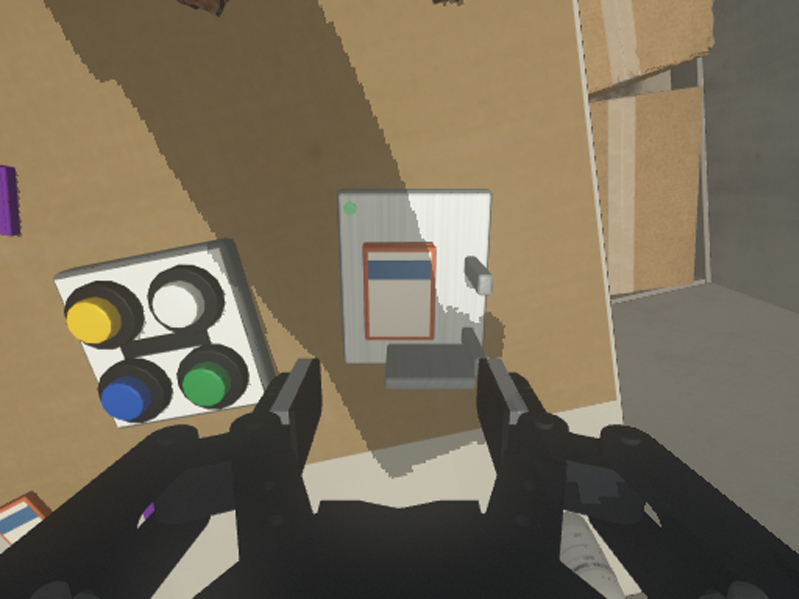

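apply_moves(rows=[11, 0, -50, 0, 0.65, 22, 0, -100, 0, 0.65, 33, 0, -150, 0, 0.65, 44, 0, -200, 0, 0.65, 55, 0, -250, 0, 0.65, 66, 0, -300, 0, 0.65, 77, 0, -350, 0, 0.65, 90, 0, -400, 0, 0.65, 102.6, 0, -445.8, -0.4, 0.65, 102.6, 40, -445.8, -0.4, 0.65, 102.6, 80, -445.8, -0.4, 0.65, 102.6, 110, -445.8, -0.4, 0.65])

```text
clock: 20.55
tool_pos: [499.6, -264.9, 32.4]
tool_rot: [-1.561, 0.185, -0.179]
force: [0.5, -0.5, -0.6]
opening: 55.4
```

apply_moves(rows=[0, 0, 0, 0, 0.65, 0, 0, 0, 0, 0.65, 0, 0, 0, 0, 0.65])

```text
clock: 20.85
tool_pos: [502.0, -265.4, 37.3]
tool_rot: [-1.564, 0.18, -0.182]
force: [0.6, -0.1, 0.7]
opening: 55.2
```

```bash
python3 -c "
from h import *
go(501,-265,-1,76.8)"
```

```text
shift [-1.2 38.3  0.2] roll 0.0 | now [ 502.  -265.4   37.3] yaw 76.8 F [ 0.6 -0.1  0.7] open 55.2 t 20.85
```

apply_moves(rows=[-1, 20, 0, 0, 0.65, -1, 30, 0, 0, 0.65, -1, 35, 0, 0, 0.65, -1, 38.2, 0, 0, 0.65, -1, 38.2, 0, 0, 0.65, -1, 38.2, 0, 0, 0.35, -1, 38.2, 0, 0, 0.35, -1, 38.2, 0, 0, 0.35, -1, 38.2, 0, 0, 0.35, -1, 38.2, 0, 0, 0.35, -1, 38.2, 0, 0, 0.35])

```text
clock: 21.95
tool_pos: [500.6, -265.0, -1.4]
tool_rot: [-1.564, 0.18, -0.182]
force: [-1.0, 1.5, 5.2]
opening: 42.2
```

apply_moves(rows=[0, -6, 0, 0, 0.35, 0, -30, 0, 0, 0.35, 0, -70, 0, 0, 0.35, 0, -110, 0, 0, 0.35, 0, -110, 0, 0, 0.35, 0, -110, 0, 0, 0.35])

```text
clock: 22.55
tool_pos: [500.7, -265.1, 108.9]
tool_rot: [-1.564, 0.179, -0.183]
force: [-0.2, 0.3, -1.1]
opening: 42.2
```

```bash
cat >> h.py <<'E'
def held(f):
    im=snap("wrist",f)["img"].astype(int); c=im[185:300,252:258].mean(1); m=(c[:,0]-c[:,2]>60)&(c[:,0]-c[:,1]>50)
    print(f,np.where(m)[0]+185)
E
python3 -c "
from h import *
held('w10')
go(507,192,70,76.4)"
```

```text
w10 [196 197 198 199 200 201 202 294 295]
shift [-97.7  37.6 446.1] roll 0.39 | now [ 500.1 -264.7  107.7] yaw 76.79 F [-1.1 -0.5 -1.2] open 42.2 t 22.6
```

apply_moves(rows=[-11, 0, 50, 0, 0.35, -22, 0, 100, 0, 0.35, -33, 0, 150, 0, 0.35, -44, 0, 200, 0, 0.35, -55, 0, 250, 0, 0.35, -66, 0, 300, 0, 0.35, -77, 0, 350, 0, 0.35, -88, 0, 400, 0, 0.35, -97.7, 0, 436, 0.4, 0.35, -97.7, 0, 446, 0.4, 0.35, -97.7, 20, 446, 0.4, 0.35, -97.7, 37, 446, 0.4, 0.35])

```text
clock: 23.8
tool_pos: [506.5, 192.0, 69.0]
tool_rot: [-1.564, 0.187, -0.184]
force: [-0.4, 0.5, -0.7]
opening: 42.2
```

apply_moves(rows=[0, 0, 0, 0, 0.35, 0, 0, 0, 0, 0.35, 0, 0, 0, 0, 0.35])

```text
clock: 24.1
tool_pos: [507.5, 191.4, 71.1]
tool_rot: [-1.563, 0.187, -0.187]
force: [-0.2, -0.2, -0.1]
opening: 42.0
```

```bash
python3 -c "
from h import *
go(506.4,192.5,33,76.4)"
```

```text
shift [-1.3 38.1  0.9] roll -0.05 | now [507.5 191.4  71.1] yaw 76.35 F [-0.2 -0.2 -0.1] open 42.0 t 24.1
```

apply_moves(rows=[-1.3, 20, 0.9, 0, 0.35, -1.3, 30, 0.9, 0, 0.35, -1.3, 35, 0.9, 0, 0.35, -1.3, 37, 0.9, 0, 0.35, -1.3, 38.1, 0.9, 0, 0.35, -1.3, 38.1, 0.9, 0, 0.35, -1.3, 38.1, 0.9, 0, 0.45, -1.3, 38.1, 0.9, 0, 0.65, -1.3, 38.1, 0.9, 0, 0.65])

```text
clock: 25.0
tool_pos: [506.2, 193.0, 32.8]
tool_rot: [-1.563, 0.186, -0.187]
force: [-0.6, -0.2, -1.0]
opening: 55.3
```

apply_moves(rows=[0, -10, 0, 0, 0.65, 0, -50, 0, 0, 0.65, 0, -90, 0, 0, 0.65, 0, -120, 0, 0, 0.65, 0, -120, 0, 0, 0.65, 0, -120, 0, 0, 0.65])

```text
clock: 25.6
tool_pos: [506.3, 193.0, 153.7]
tool_rot: [-1.562, 0.185, -0.188]
force: [-0.0, -0.0, -0.4]
opening: 56.0
```

Run:
```python
from h import *
chk("t4")
go(640,-149.5,110,105.3)
```

```text
t1 13.0 13.1
t2 23.0 47.2
t3 25.0 47.3
shift [ 211.    42.6 -301.2] roll -28.91 | now [505.8 192.9 152.6] yaw 76.39 F [-0.8  0.2  0.2] open 55.7 t 25.65
```

apply_moves(rows=[25, 0, -40, -4, 0.65, 50, 0, -80, -8, 0.65, 75, 0, -120, -12, 0.65, 100, 0, -160, -16, 0.65, 125, 0, -200, -20, 0.65, 150, 0, -240, -24, 0.65, 180, 0, -270, -28.9, 0.65, 211, 0, -301, -28.9, 0.65, 211, 20, -301, -28.9, 0.65, 211, 60, -301, -28.9, 0.65, 211, 100, -301, -28.9, 0.65, 211, 115, -301, -28.9, 0.65])

```text
clock: 26.85
tool_pos: [637.3, -148.5, 31.9]
tool_rot: [-1.557, -0.203, 0.215]
force: [-0.2, 0.0, -0.3]
opening: 55.5
```

apply_moves(rows=[0, 0, 0, 0, 0.65, 0, 0, 0, 0, 0.65, 0, 0, 0, 0, 0.65])

```text
clock: 27.15
tool_pos: [640.9, -149.5, 38.7]
tool_rot: [-1.561, -0.211, 0.208]
force: [-0.1, -0.3, -0.4]
opening: 55.8
```

```bash
python3 -c "
from h import *
go(640,-149,-1.2,105.3)"
```

```text
shift [-0.8 39.9  0.7] roll -0.01 | now [ 640.9 -149.5   38.7] yaw 105.29 F [-0.1 -0.3 -0.4] open 55.8 t 27.15
```

apply_moves(rows=[-0.8, 20, 0.5, 0, 0.65, -0.8, 30, 0.5, 0, 0.65, -0.8, 36, 0.5, 0, 0.65, -0.8, 39.8, 0.5, 0, 0.65, -0.8, 39.8, 0.5, 0, 0.65, -0.8, 39.8, 0.5, 0, 0.35, -0.8, 39.8, 0.5, 0, 0.35, -0.8, 39.8, 0.5, 0, 0.35, -0.8, 39.8, 0.5, 0, 0.35, -0.8, 39.8, 0.5, 0, 0.35, -0.8, 39.8, 0.5, 0, 0.35])

```text
clock: 28.25
tool_pos: [639.9, -149.2, -1.3]
tool_rot: [-1.561, -0.211, 0.208]
force: [-0.5, -0.6, 5.8]
opening: 42.3
```

apply_moves(rows=[0, -6, 0, 0, 0.35, 0, -30, 0, 0, 0.35, 0, -70, 0, 0, 0.35, 0, -110, 0, 0, 0.35, 0, -110, 0, 0, 0.35, 0, -110, 0, 0, 0.35])

```text
clock: 28.85
tool_pos: [639.7, -149.1, 108.8]
tool_rot: [-1.562, -0.211, 0.208]
force: [-0.4, 0.2, 0.1]
opening: 42.0
```

```bash
python3 -c "
from h import *
held('w11')
go(506.4,192.7,75,76.4)"
```

```text
w11 [200 202 295]
shift [-37.9  32.6 364.5] roll 28.89 | now [ 639.  -148.9  107.5] yaw 105.29 F [-0.5 -0.5 -1.9] open 41.7 t 28.9
```

apply_moves(rows=[-5, 0, 45, 4, 0.35, -10, 0, 90, 8, 0.35, -15, 0, 135, 12, 0.35, -20, 0, 180, 16, 0.35, -25, 0, 225, 20, 0.35, -30, 0, 270, 24, 0.35, -35, 0, 315, 28.9, 0.35, -38, 0, 350, 28.9, 0.35, -38, 0, 364.5, 28.9, 0.35, -38, 15, 364.5, 28.9, 0.35, -38, 28, 364.5, 28.9, 0.35, -38, 28, 364.5, 28.9, 0.35])

```text
clock: 30.1
tool_pos: [505.3, 192.0, 77.3]
tool_rot: [-1.564, 0.19, -0.183]
force: [0.2, -0.9, -0.7]
opening: 42.1
```

apply_moves(rows=[0, 0, 0, 0, 0.35, 0, 0, 0, 0, 0.35, 0, 0, 0, 0, 0.35])

```text
clock: 30.4
tool_pos: [507.0, 192.3, 80.2]
tool_rot: [-1.562, 0.186, -0.187]
force: [-0.3, 0.7, -1.3]
opening: 42.0
```

```bash
python3 -c "
from h import *
go(506.4,192.7,41,76.4)"
```

```text
shift [-0.7 39.2  0.2] roll -0.04 | now [507.  192.3  80.2] yaw 76.36 F [-0.3  0.7 -1.3] open 42.0 t 30.4
```

apply_moves(rows=[-0.7, 20, 0.2, 0, 0.35, -0.7, 30, 0.2, 0, 0.35, -0.7, 36, 0.2, 0, 0.35, -0.7, 38, 0.2, 0, 0.35, -0.7, 39.2, 0.2, 0, 0.35, -0.7, 39.2, 0.2, 0, 0.35, -0.7, 39.2, 0.2, 0, 0.45, -0.7, 39.2, 0.2, 0, 0.65, -0.7, 39.2, 0.2, 0, 0.65])

```text
clock: 31.3
tool_pos: [506.1, 193.0, 40.9]
tool_rot: [-1.563, 0.186, -0.187]
force: [0.4, 0.3, 0.6]
opening: 55.6
```

apply_moves(rows=[0, -10, 0, 0, 0.65, 0, -50, 0, 0, 0.65, 0, -90, 0, 0, 0.65, 0, -110, 0, 0, 0.65, 0, -110, 0, 0, 0.65, 0, -110, 0, 0, 0.65])

```text
clock: 31.9
tool_pos: [506.0, 192.9, 151.1]
tool_rot: [-1.562, 0.186, -0.187]
force: [-0.6, -0.4, -0.7]
opening: 55.4
```

Run:
```python
from h import *
go(506.4,192.7,41,76.4)
a=snap("wrist","w12")["img"][:,:,::-1]; b=snap("scene","s2")["img"][:,:,::-1]
o=np.zeros((400,800,3),np.uint8); o[:,:400]=cv2.resize(a[100:260,190:350],(400,400),interpolation=2); o[:,400:]=cv2.resize(b[230:310,190:270],(400,400),interpolation=2)
cv2.imwrite("pics/c12.png",o)
```

```text
shift [  0.3 110.1  -0.2] roll -0.01 | now [506.  192.9 151.1] yaw 76.39 F [-0.6 -0.4 -0.7] open 55.4 t 31.9
```

View pics/c12.png

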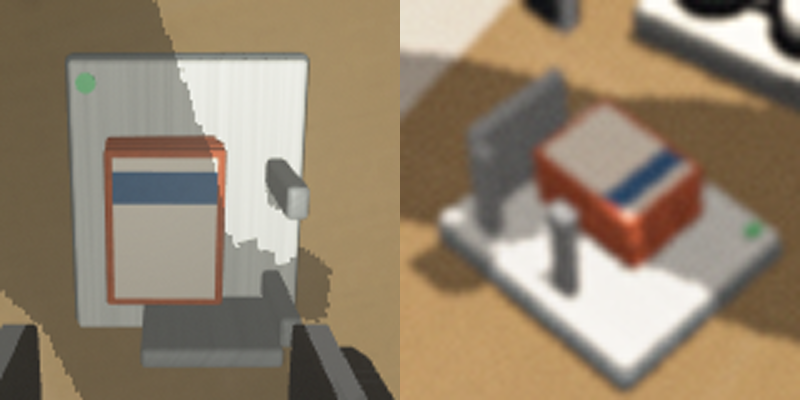

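apply_moves(rows=[3, 40, 0, 0, 0.65, 3, 80, 0, 0, 0.65, 3, 105, 0, 0, 0.65, 3, 118, 0, 0, 0.65, 3, 125, 0, 0, 0.65, 3, 131, 0, 0, 0.65, 3, 131, 0, 0, 0.65], force=30)

```text
clock: 32.7
tool_pos: [508.5, 192.0, 19.0]
tool_rot: [-1.564, 0.188, -0.186]
force: [-0.0, -0.9, -0.7]
opening: 55.8
```

apply_moves(rows=[0, 0, 0, 0, 0.35, 0, 0, 0, 0, 0.35, 0, 0, 0, 0, 0.35, 0, 0, 0, 0, 0.35, 0, 0, 0, 0, 0.35, 0, 0, 0, 0, 0.35], force=30)

```text
clock: 33.3
tool_pos: [509.8, 192.5, 20.5]
tool_rot: [-1.562, 0.185, -0.188]
force: [1.3, 2.0, 6.8]
opening: 43.4
```

apply_moves(rows=[2, 0, 0, 0, 0.35, 4, 0, 0, 0, 0.35, 6, 0, 0, 0, 0.35, 6, 0, 0, 0, 0.35])

```text
clock: 33.7
tool_pos: [513.5, 191.2, 20.4]
tool_rot: [-1.562, 0.187, -0.185]
force: [-7.3, 2.1, 14.2]
opening: 43.3
```

apply_moves(rows=[1, 0, 0, 0, 0.35, 2, 0, 0, 0, 0.35, 2, 0, 0, 0, 0.35])

```text
clock: 34.0
tool_pos: [515.3, 190.7, 20.4]
tool_rot: [-1.562, 0.187, -0.185]
force: [-9.2, 1.3, 15.4]
opening: 43.6
```

apply_moves(rows=[1, 0, 0, 0, 0.35, 2, 0, 0, 0, 0.35, 2, 0, 0, 0, 0.35])

```text
clock: 34.3
tool_pos: [517.1, 190.2, 20.4]
tool_rot: [-1.562, 0.187, -0.185]
force: [-8.4, 1.1, 16.0]
opening: 43.4
```

apply_moves(rows=[1, 0, 0, 0, 0.35, 2, 0, 0, 0, 0.35, 2, 0, 0, 0, 0.35])

```text
clock: 34.6
tool_pos: [517.6, 190.0, 20.4]
tool_rot: [-1.562, 0.189, -0.182]
force: [-14.5, 3.6, 19.7]
opening: 43.7
```

apply_moves(rows=[1, 0, 0, 0, 0.35, 2, 0, 0, 0, 0.35, 2, 0, 0, 0, 0.35])

```text
clock: 34.9
tool_pos: [517.7, 190.0, 20.4]
tool_rot: [-1.562, 0.191, -0.179]
force: [-23.4, 6.5, 26.1]
opening: 43.3
```

Run:
```python
from h import *
go(506.4,192.7,41,76.4)
a=snap("wrist","w13")["img"][:,:,::-1]; b=snap("scene","s3")["img"][:,:,::-1]
o=np.zeros((400,800,3),np.uint8); o[:,:400]=cv2.resize(a[160:320,176:336],(400,400),interpolation=2); o[:,400:]=cv2.resize(b[230:310,190:270],(400,400),interpolation=2)
cv2.imwrite("pics/c13.png",o)
```

```text
shift [-11.8 -20.5   0. ] roll 0.09 | now [517.7 190.   20.4] yaw 76.49 F [-23.4   6.5  26.1] open 43.3 t 34.9
```

View pics/c13.png

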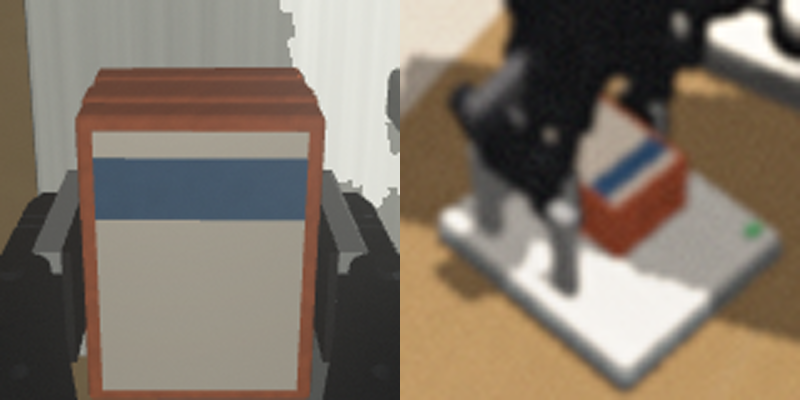

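apply_moves(rows=[-3.5, 0, 0, 0, 0.35, -3.5, 0, 3, 0, 0.35, -3.5, 0, 6, 0, 0.35, -3.5, 0, 9, 0, 0.35, -3.5, 0, 12, 0, 0.35, -3.5, 0, 14, 0, 0.35, -3.5, 0, 14, 0, 0.35])

```text
clock: 35.7
tool_pos: [520.1, 200.0, 20.5]
tool_rot: [-1.57, 0.19, -0.186]
force: [-12.4, -18.4, 22.4]
opening: 43.7
```

apply_moves(rows=[0, 0, 1, 0, 0.35, 0, 0, 2, 0, 0.35, 0, 0, 2, 0, 0.35])

```text
clock: 36.0
tool_pos: [520.6, 201.8, 20.5]
tool_rot: [-1.57, 0.19, -0.186]
force: [-12.2, -20.0, 22.3]
opening: 43.5
```

apply_moves(rows=[0, 0, 1, 0, 0.35, 0, 0, 2, 0, 0.35, 0, 0, 2, 0, 0.35])

```text
clock: 36.3
tool_pos: [521.0, 203.7, 20.5]
tool_rot: [-1.57, 0.19, -0.186]
force: [-12.5, -19.6, 22.6]
opening: 43.8
```

apply_moves(rows=[0, 0, 1, 0, 0.35, 0, 0, 2, 0, 0.35, 0, 0, 2, 0, 0.35])

```text
clock: 36.6
tool_pos: [521.5, 205.6, 20.5]
tool_rot: [-1.57, 0.19, -0.186]
force: [-12.2, -19.7, 23.0]
opening: 43.3
```

apply_moves(rows=[0, -1, 1, 0, 0.35, 0, -1, 2, 0, 0.35, 0, -1, 2, 0, 0.35])

```text
clock: 36.9
tool_pos: [522.3, 208.7, 20.5]
tool_rot: [-1.568, 0.189, -0.185]
force: [-7.1, -12.7, 10.0]
opening: 43.4
```

apply_moves(rows=[0, 0, 1, 0, 0.35, 0, 0, 2, 0, 0.35, 0, 0, 2, 0, 0.35])

```text
clock: 37.2
tool_pos: [522.3, 208.8, 20.4]
tool_rot: [-1.572, 0.191, -0.186]
force: [-8.3, -23.0, 12.0]
opening: 43.6
```

apply_moves(rows=[0, 0, 1, 0, 0.35, 0, 0, 2, 0, 0.35, 0, 0, 2, 0, 0.35])

```text
clock: 37.5
tool_pos: [522.4, 208.8, 20.2]
tool_rot: [-1.576, 0.192, -0.187]
force: [-10.1, -33.7, 13.0]
opening: 43.7
```

apply_moves(rows=[1, 0, -2, 0, 0.35, 3, 0, -2, 0, 0.35, 5, 0, -2, 0, 0.35, 5, 0, -2, 0, 0.35])

```text
clock: 37.9
tool_pos: [522.4, 208.7, 20.1]
tool_rot: [-1.571, 0.197, -0.178]
force: [-28.2, -15.5, 24.4]
opening: 43.6
```

apply_moves(rows=[-4, -1, -1, 0, 0.35, -4, -1, -1, 0, 0.4, -4, -1, -1, 0, 0.6, -4, -1, -1, 0, 0.6, -4, -1, -1, 0, 0.6])

```text
clock: 38.4
tool_pos: [525.3, 211.8, 21.5]
tool_rot: [-1.563, 0.187, -0.186]
force: [-0.6, -1.5, -0.6]
opening: 51.3
```

Run:
```python
from h import *
go(522.3,208.8,100,76.4)
```

```text
shift [ -2.3 -78.5  -3.6] roll -0.01 | now [525.3 211.8  21.5] yaw 76.39 F [-0.6 -1.5 -0.6] open 51.3 t 38.4
```

apply_moves(rows=[0, 0, -3, 0, 0.65, 0, -10, -3, 0, 0.65, 0, -50, -3, 0, 0.65, 0, -90, -3, 0, 0.65, 0, -130, -3, 0, 0.65, 0, -130, -3, 0, 0.65, 0, -130, -3, 0, 0.65])

```text
clock: 39.1
tool_pos: [525.3, 209.1, 153.1]
tool_rot: [-1.562, 0.184, -0.189]
force: [-0.4, -0.3, 0.3]
opening: 55.4
```

Run:
```python
from h import *
go(522.3,208.8,100,76.4)
a=snap("wrist","w14")["img"][:,:,::-1]; b=snap("scene","s4")["img"][:,:,::-1]
o=np.zeros((500,800,3),np.uint8); o[:,:500]=cv2.resize(a[120:280,200:360],(500,500),interpolation=2); o[:300,500:]=cv2.resize(b[230:310,190:270],(300,300),interpolation=2)
cv2.imwrite("pics/c14.png",o)
```

```text
shift [-2.9 53.1 -1.1] roll -0.01 | now [525.3 209.1 153.1] yaw 76.39 F [-0.4 -0.3  0.3] open 55.4 t 39.1
```

View pics/c14.png

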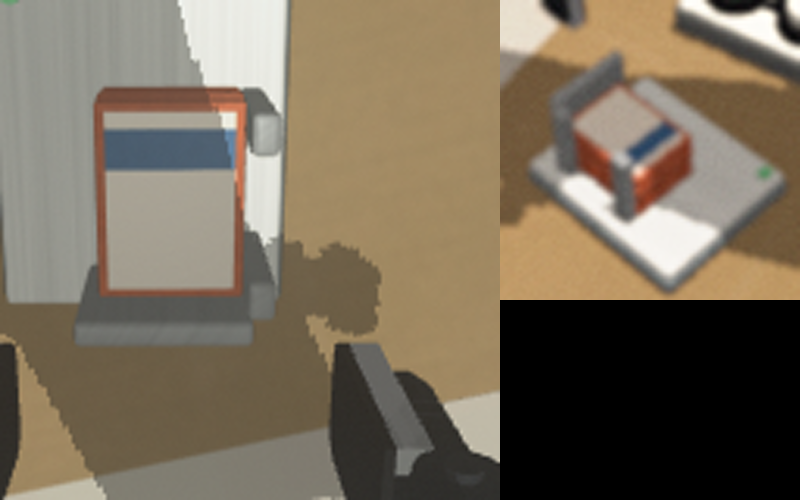

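Run:
```python
from h import *
go(468.8,221.7,100,76.4)
```

```text
shift [-56.9  51.   -0.6] roll -0.01 | now [524.3 208.9 151. ] yaw 76.39 F [ 0.6  0.2 -0.8] open 55.4 t 39.2
```

apply_moves(rows=[-40, 0, 0, 0, 0, -56.9, 0, 0, 0, 0, -56.9, 10, 0, 0, 0, -56.9, 40, 0, 0, 0, -56.9, 80, 0, 0, 0, -56.9, 110, 0, 0, 0, -56.9, 120, 0, 0, 0, -56.9, 126, 0, 0, 0, -56.9, 126, 0, 0, 0])

```text
clock: 40.1
tool_pos: [469.8, 222.3, 25.4]
tool_rot: [-1.563, 0.187, -0.186]
force: [0.5, 0.7, -0.2]
opening: 0.0
```

apply_moves(rows=[3, 0, 0, 0, 0, 6, 0, 0, 0, 0, 8, 0, 0, 0, 0, 9, 0, 0, 0, 0, 10, 0, 0, 0, 0, 10, 0, 0, 0, 0])

```text
clock: 40.7
tool_pos: [479.3, 220.0, 25.7]
tool_rot: [-1.563, 0.186, -0.187]
force: [0.6, -0.6, -0.1]
opening: -0.2
```

apply_moves(rows=[1, 0, 0, 0, 0, 2, 0, 0, 0, 0, 2, 0, 0, 0, 0])

```text
clock: 41.0
tool_pos: [480.9, 219.6, 25.5]
tool_rot: [-1.563, 0.187, -0.186]
force: [-1.6, 0.3, 2.4]
opening: 0.1
```

apply_moves(rows=[1, 0, 0, 0, 0, 2, 0, 0, 0, 0, 2, 0, 0, 0, 0])

```text
clock: 41.3
tool_pos: [481.3, 219.4, 25.5]
tool_rot: [-1.562, 0.188, -0.183]
force: [-8.1, 2.0, 6.9]
opening: 0.1
```

apply_moves(rows=[1.5, 0, 0, 0, 0, 1.5, 0, 0, 0, 0, -8, 0, 0, 0, 0, -20, 0, 0, 0, 0, -20, -40, 0, 0, 0, -20, -80, 0, 0, 0, -20, -90, 0, 0, 0, -20, -90, 0, 0, 0])

```text
clock: 42.1
tool_pos: [464.4, 224.1, 117.2]
tool_rot: [-1.561, 0.183, -0.189]
force: [-0.2, -0.0, -1.2]
opening: -0.1
```

Run:
```python
from h import *
np.set_printoptions(precision=1,suppress=True)
print(p2w("w5",np.array([(128,312),(206,296)])/1.5625,46),p2w("w6",np.array([(131,384),(209,369)])/1.5625,46))
go(531,2,115,90)
```

```text
[[531.3   7.2  46. ]
 [534.   60.6  46. ]] [[529.8   6.7  46. ]
 [531.6  59.9  46. ]]
shift [ 117.     2.2 -200.2] roll -13.6 | now [464.4 224.1 117.2] yaw 76.4 F [-0.2 -0.  -1.2] open -0.1 t 42.1
```

apply_moves(rows=[25, 0, -42, -5, 0, 50, 0, -85, -10, 0, 75, 0, -127, -13.6, 0, 100, 0, -170, -13.6, 0, 116.4, 0, -198, -13.6, 0, 116.4, 0, -198, -13.6, 0, 116.4, 30, -198, -13.6, 0, 116.4, 50, -198, -13.6, 0, 116.4, 50, -198, -13.6, 0])

```text
clock: 43.0
tool_pos: [527.5, 4.7, 62.0]
tool_rot: [-1.57, 0.005, 0.005]
force: [0.1, 0.5, 0.1]
opening: 0.2
```

Run:
```python
from h import *
go(531,4,39,90)
```

```text
shift [ 3.7 23.  -0.7] roll -0.01 | now [527.5   4.7  62. ] yaw 89.99 F [0.1 0.5 0.1] open 0.2 t 43.0
```

apply_moves(rows=[2.5, 0, 0, 0, 0, 2.5, 10, 0, 0, 0, 2.5, 17, 0, 0, 0, 2.5, 20, 0, 0, 0, 2.5, 23, 0, 0, 0, 2.5, 25, 0, 0, 0, 2.5, 25, 0, 0, 0])

```text
clock: 43.7
tool_pos: [532.6, 4.1, 40.6]
tool_rot: [-1.57, 0.0, -0.0]
force: [-0.4, 2.0, 4.2]
opening: 0.1
```

Spring force only; press slightly further to the stop.

apply_moves(rows=[0, 1, 0, 0, 0, 0, 2, 0, 0, 0, 0, 2, 0, 0, 0, 0, 2, 0, 0, 0])

```text
clock: 44.1
tool_pos: [532.7, 4.1, 40.0]
tool_rot: [-1.571, -0.001, -0.001]
force: [-6.0, 2.2, 18.2]
opening: 0.1
```

apply_moves(rows=[0, -20, 0, 0, 0, 0, -32, 0, 0, 0, 0, -32, 30, 0, 0, 0.5, -32, 55, 0, 0, 0.5, -32, 55, 0, 0, 0.5, -32, 55, 0, 0, 0.5, -15, 55, 0, 0, 0.5, -8, 55, 0, 0, 0.5, -4, 55, 0, 0, 0.5, -1, 55, 0, 0, 0.5, 0, 55, 0, 0, 0.5, 0, 55, 0, 0])

```text
clock: 45.3
tool_pos: [533.0, 58.2, 40.0]
tool_rot: [-1.572, 0.0, -0.001]
force: [-7.4, -2.2, 16.4]
opening: -0.2
```

apply_moves(rows=[0, 0, 0, 0, 0, 0, 0, 0, 0, 0])

```text
clock: 45.5
tool_pos: [533.0, 58.2, 40.0]
tool_rot: [-1.572, 0.0, -0.001]
force: [-6.9, -2.3, 16.6]
opening: 0.1
```

Green is down. Lift clear and check the stack numerically against the flush view.

apply_moves(rows=[0, -40, 0, 0, 0, 0, -90, 0, 0, 0, 0, -130, 0, 0, 0, 0, -130, -40, 0, 0, 0, -130, -80, 0, 0, 0, -130, -80, 0, 0, 0, -130, -80, 0, 0, 0, -130, -80, 0, 0])

```text
clock: 46.3
tool_pos: [533.1, -20.8, 168.6]
tool_rot: [-1.571, 0.0, -0.0]
force: [-0.7, 0.3, -0.1]
opening: -0.1
```

Run:
```python
from h import *
snap("scene","s5"); a=np.load("pics/s4.npz")["img"]; b=np.load("pics/s5.npz")["img"]
p=slice(230,310),slice(190,270)
def red(i): i=i[p].astype(int); return ((i[...,0]-i[...,2]>50)&(i[...,0]-i[...,1]>35)).astype(np.float32)
print(np.abs(a[p].astype(int)-b[p]).mean(), red(a).sum(),red(b).sum(), cv2.phaseCorrelate(cv2.cvtColor(a[p],7).astype(np.float32),cv2.cvtColor(b[p],7).astype(np.float32)))
print(sensors.sense()["force"],sensors.sense()["tool_pos"])
o=np.hstack([cv2.resize(x[p][:,:,::-1],(400,400),interpolation=2) for x in (a,b)]); cv2.imwrite("pics/fin.png",o)
```

```text
31.22067708333333 1867.0 3051.0 ((-0.24131060365672852, -0.12270471840344754), 0.8192853045463562)
[ 0.2953004   0.24749306 -1.28381072] [533.09816649 -20.44292962 168.55587954]
```

```bash
python3 -c "
from h import *
print(arm.finish_job())"
```

```text
the job is handed in; nothing more can be done
None
```

I weighed the four tiles found on the table as one batch and handed the job in; it gave no verdict. The run took about 46 s of the 210 s.

- **Keys:** I pressed white, then yellow, with the deck empty, and blue, then green, after stacking. Each press ended at the key's stop (about 11, 23, 18 and 17 N at tool height 40 mm), and I lifted off between presses.
- **Stack:** I laid all four tiles flat, squeezed them square, and slid them against the wall and then the posts until each pushed back firmly. A last tap toward the wall met a rigid stop.
- **Slip on the way:** The first grip on the second tile missed because I gripped too high. I took it again lower, and nothing else moved.

**Last checks:** The close-up after squaring, taken before the final tap, showed the edges flush with the wall and posts. After the green key, the scene image had shifted only about 0.25 px against that view.

Three things are less certain:
- The overall image difference and red-pixel count did change in that comparison. I put this down to the arm's shadow having moved.
- I could not look at the final picture, because the 16-picture limit was reached.
- I did not measure the vial, eraser or loupe at the end. The arm never worked close to them.

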